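# Power up the blood-sample centrifuge

### The arm

A 7-joint arm with a two-finger parallel gripper is mounted at the origin on the work surface. World frame = base frame: x ahead of the robot, y to its left, z up, the work surface at z = 0. Lengths are in m, angles in rad, forces in N, time in s.
With the tool pointing down it reaches from about 0.4 to 0.9 m from the base axis. Payload 5.5 kg.
Tool frame: the origin (TCP) lies midway between the tips of the shut fingers; the grasp point (between the pads) lies r.hold_point_z behind it (r.hold_point_z is the distance from the TCP to the grasp point, in m); z points along the fingers, y is the line along which they close (so a half turn about z gives the same grasp; the last joint's range is limited). The gripper opens to 92 mm and grips with 3 to 60 N. Pads are 19 mm wide; open, the fingers measure 130 mm over their backs; the gripper's body (75 mm by 190 mm) begins 47 mm behind the grasp point.
Start: joints at [-1.026, 0.501, -0.427, 1.55, 0.221, 1.138, -0.21], TCP at [0.181, 0.624, 0.227] pointing down, gripper open.
Joint ranges: [-2.88, 2.88], [-0.31, 2.03], [-1.54, 1.56], [0.2, 2.42], [-1.41, 4.55], [0.19, 2.02], [-2.57, 2.57]. Speed limits (rad/s): [2.57, 2.57, 3.14, 3.14, 3.14, 3.14, 3.14].

### API

Orientations are given as a rotation vector (axis times angle).
In Python, from rig import r gives the robot as it stands. Calls block until the motion is done:
- r.move_pose(position, orientation): joint-space move of the TCP to a pose.
- r.move_l(position, rot=None, v=0.15): straight line of the TCP; rot=None keeps the orientation; v is the mean speed in m/s.
- r.move_j(angles): joint-space move.
- r.gripper_to(opening): finger opening in m; the grip force is fixed at half the most; returns when the fingers have stopped.
- r.pause(seconds).
- r.inverse_kinematics(position, orientation): joint angles nearest the present ones, or None.
- r.camera(name): name is "side" or "top" or "wrist"; returns a dict with "img" (420x560x3 uint8, red, green, blue), "fx", "fy", "cx", "cy" (pixels), "world_from_camera" (4x4, takes a point from camera to world coordinates). Camera axes: x right, y down, z forward; pixel columns grow to the right and rows downward; lengths in m; the calibration is good to about 2 mm. The wrist camera is an equidistant fisheye: a pixel r from the principal point sees the ray r / f radians off the axis. A picture is of the moment at which its call begins. There is no depth.
A pose or a line that the arm cannot do raises r.Unreachable and nothing moves.
- r.sign_off(): hands the job in; it is judged then, once.
Readings, each from a call of its own:
- r.read_clock(): time.
- r.read_joint_pos(): joint angles.
- r.read_qd(): joint speeds.
- r.read_effort(): joint torques, N m.
- r.read_ee_pos(): TCP position.
- r.read_tool_rot(): TCP orientation.
- r.read_force(): force on the tool from outside, world axes, zero at the start.
- r.read_ft_torque(): the same for the moment, N m.
- r.read_gripper_width(): finger opening in m.
- r.read_grip_force(): force on a finger pad.
Only numpy, scipy, OpenCV 4.12 (cv2) and the standard library are available. Lean on these libraries where they do the work, as an engineer would, in place of code of your own. Each camera call takes 0.05 s, during which the arm holds its last target. There are 200 camera calls.

### The job

Switch on the bench centrifuge with light fingertip presses, in this order: the red mains key on the switch box, then the blue key on the same box, then the green start key on the centrifuge; each key must end fully down, where it stays by itself. Press gently, leave the yellow and white keys up, do not push or lift the centrifuge, leave everything else on the bench where it stands, and move the hand clear at the end.

Things in the scene. Friction and masses are not known exactly. Their poses are not given: they have to be found in the camera images.
- switchbox: grey switch box with a black top plate, 120 (its x) x 300 (its y) x 45 mm high, fixed to the bench; origin at the centre of its underside, z up. Four round coloured keys stand in a row along its y axis, 68 mm apart, in any order of colours
- centrifuge: white bench centrifuge, 240 (its x) x 210 (its y) mm, flat deck 90 mm high, grey round lid rising to 134 mm; 3 kg, loose on rubber feet. Origin at the centre of its underside, x from its front (the robot's side) to its back. Its green start key is on the deck near the front edge, 92 mm in front of the origin; the lid's round edge begins 38 mm behind the key's centre
- red_top (a point): red round push-lock key, 32 mm across, on the switch box. Point: centre of the top of its cap, z up, moving with it; unpressed 75 mm above the bench. About 3 N moves the key, 10 mm down to its stop; it stays where it is left. The cap rides on a cushion spring (1 mm per 2.5 N, 6 mm at most) that gives first, gives again at the stop, and rises on release
- blue_top (a point): blue round push-lock key, 32 mm across, on the switch box. Point: centre of the top of its cap, z up, moving with it; unpressed 75 mm above the bench. About 3 N moves the key, 10 mm down to its stop; it stays where it is left. The cap rides on a cushion spring (1 mm per 2.5 N, 6 mm at most) that gives first, gives again at the stop, and rises on release
- yellow_top (a point): yellow round push-lock key, 32 mm across, on the switch box. Point: centre of the top of its cap, z up, moving with it; unpressed 75 mm above the bench. About 3 N moves the key, 10 mm down to its stop; it stays where it is left. The cap rides on a cushion spring (1 mm per 2.5 N, 6 mm at most) that gives first, gives again at the stop, and rises on release
- white_top (a point): white round push-lock key, 32 mm across, on the switch box. Point: centre of the top of its cap, z up, moving with it; unpressed 75 mm above the bench. About 3 N moves the key, 10 mm down to its stop; it stays where it is left. The cap rides on a cushion spring (1 mm per 2.5 N, 6 mm at most) that gives first, gives again at the stop, and rises on release
- start_top (a point): green round push-lock key, 32 mm across, on the front of the centrifuge's deck. Point: centre of the top of its cap, z up, moving with it; unpressed 120 mm above the bench. About 3 N moves the key, 10 mm down to its stop; it stays where it is left. The cap rides on a cushion spring (1 mm per 2.5 N, 6 mm at most) that gives first, gives again at the stop, and rises on release
- red (a joint): how far the red key is pressed: 0 = up (it may start up to 1 mm down), 0.010 m = fully down, on its stop; the cushion spring is not counted
- blue (a joint): how far the blue key is pressed: 0 = up (it may start up to 1 mm down), 0.010 m = fully down, on its stop; the cushion spring is not counted
- yellow (a joint): how far the yellow key is pressed: 0 = up (it may start up to 1 mm down), 0.010 m = fully down, on its stop; the cushion spring is not counted
- white (a joint): how far the white key is pressed: 0 = up (it may start up to 1 mm down), 0.010 m = fully down, on its stop; the cushion spring is not counted
- start (a joint): how far the green start key is pressed: 0 = up (it may start up to 1 mm down), 0.010 m = fully down, on its stop; the cushion spring is not counted
- jar_a: cotton jar: glass, yellow screw lid, 88 mm diameter, 107 mm tall, standing loose at the near right of the bench, on the robot's side of the switch box; origin at the centre of its underside
- jar_b: a second cotton jar, same as jar_a, standing loose towards the far side; origin at the centre of its underside
- vial: small amber glass jar with black cap, 32 mm diameter, 55 mm tall, standing loose on the robot's side of the centrifuge, in front of its green key; origin at the centre of its underside
- peroxide: green glass bottle with white cap, 54 mm diameter, 115 mm tall, standing loose close behind the switch box (on its side away from the robot); origin at the centre of its underside
- sprayer: clear spray bottle with black trigger head, 74 mm diameter, 199 mm tall, standing loose to the right; origin at the centre of its underside
- stapler: black stapler lying on the bench, 150 x 38 x 56 mm, on the left, on the robot's side of the centrifuge and of the small amber jar; origin at the centre of its underside

How it is judged:
By the outcome, as a careful person would: the job done as asked, in the order asked, and still so for the second after the job is handed in, with the robot touching nothing.
It also fails if it takes over 48 s, if anything falls off the work surface, if the arm or the gripper's body presses on something with over 40 N, if the wrist force passes 120 N, or if a joint passes its speed limit or range.

## Working session

There is one attempt and no reset: what is moved stays moved. The work goes in short steps, each a Python script; the robot and the scene stay as the last script left them, time stands still between calls to the robot, and variables do not carry over. Pictures are saved under pics/ and viewed, at most 10 in all, crops included, and the job is handed in when it is done.

```bash
mkdir -p pics; ls; python3 - <<'E'
from rig import r
import cv2,numpy as np
for n in ("top","side"):
    c=r.camera(n); cv2.imwrite(f"pics/{n}0.png",c["img"][:,:,::-1]); print(n,c["fx"],c["fy"],c["cx"],c["cy"],np.round(c["world_from_camera"],3).tolist())
print(r.hold_point_z,r.read_tool_rot(),r.read_force(),r.read_clock())
E
```

```text
pics
top 446.5821879330069 446.5821879330069 277.96000480286625 209.03569238781995 [[0.021, -0.989, 0.148, 0.362], [-1.0, -0.02, 0.005, -0.142], [-0.002, -0.148, -0.989, 1.151], [0.0, 0.0, 0.0, 1.0]]
side 381.88453248263346 381.88453248263346 278.64963637805573 207.96886174152385 [[0.97, -0.165, 0.177, 0.382], [-0.242, -0.673, 0.699, -0.773], [0.004, -0.721, -0.693, 0.743], [0.0, 0.0, 0.0, 1.0]]
0.0188 [-4.40979951e-01 -3.11017841e+00  2.69947461e-03] [ 0.88841442 -0.41698147  0.01024568] 0.1
```

View pics/top0.png

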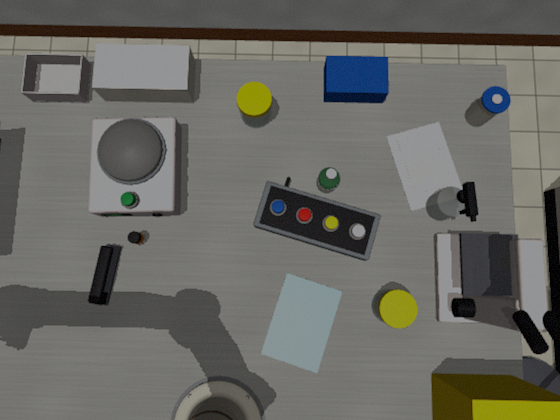

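View pics/side0.png

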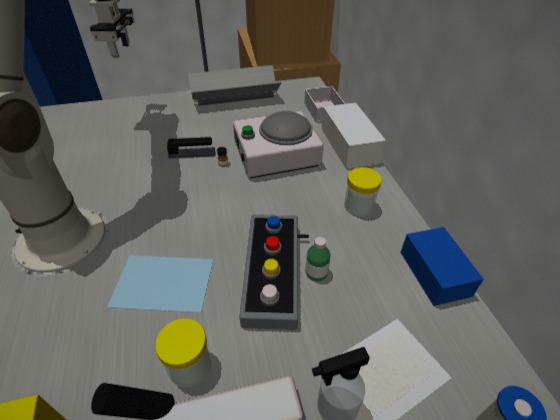

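```bash
cat > h.py <<'E'
from rig import r
import cv2,numpy as np
H={"red":((0,6),.075),"blue":((105,128),.075),"yellow":((25,33),.075),"start":((50,80),.12)}
def blobs(c,key,smin=130,vmin=70):
    hsv=cv2.cvtColor(np.ascontiguousarray(c["img"]),cv2.COLOR_RGB2HSV)
    (a,b),z=H[key]
    m=cv2.inRange(hsv,(a,smin,vmin),(b,255,255))
    if key=="red": m|=cv2.inRange(hsv,(174,smin,vmin),(180,255,255))
    n,_,st,ce=cv2.connectedComponentsWithStats(m)
    return [(int(st[i,4]),ce[i]) for i in range(1,n) if st[i,4]>25]
def ray(c,p):
    T=np.array(c["world_from_camera"]); d=np.array([(p[0]-c["cx"])/c["fx"],(p[1]-c["cy"])/c["fy"],1])
    return T[:3,3],T[:3,:3]@d
def plane(c,p,z):
    o,d=ray(c,p); return o+d*(z-o[2])/d[2]
E
python3 - <<'E'
from h import *
for n in ("top","side"):
    c=r.camera(n)
    for k in H:
        for a,p in blobs(c,k):
            if a<400: print(n,k,a,p.round(1),plane(c,p,H[k][1]).round(4))
E
```

```text
top red 134 [304.2 214.3] [ 0.512  -0.2002  0.075 ]
top blue 122 [277.7 206.4] [ 0.5301 -0.1353  0.075 ]
top yellow 133 [330.9 222.3] [ 0.4937 -0.2653  0.075 ]
top start 121 [126.7 198.4] [0.5347 0.2185 0.12  ]
side red 163 [272.1 242.7] [ 0.5103 -0.2079  0.075 ]
side blue 98 [273.2 220.3] [ 0.5294 -0.1383  0.075 ]
side yellow 184 [270.9 265.7] [ 0.4924 -0.2716  0.075 ]
side start 40 [247.1 128. ] [0.5331 0.2145 0.12  ]
side start 176 [318.  255.5] [ 0.5867 -0.3028  0.12  ]
```

```bash
cat >> h.py <<'E'
def fplane(c,p,z):
    x,y=(p[0]-c["cx"])/c["fx"],(p[1]-c["cy"])/c["fy"]; t=np.hypot(x,y)
    d=np.array([x*np.sinc(t/np.pi),y*np.sinc(t/np.pi),np.cos(t)])
    T=np.array(c["world_from_camera"]); o=T[:3,3]; d=T[:3,:3]@d
    return o+d*(z-o[2])/d[2]
E
python3 - <<'E'
from h import *
rot=r.read_tool_rot()
r.gripper_to(0.0); print(r.read_clock())
r.move_pose([.533,.2165,.25],rot); print(r.read_clock(),r.read_ee_pos(),r.read_force())
c=r.camera("wrist"); cv2.imwrite("pics/w1.png",c["img"][:,:,::-1])
for a,p in blobs(c,"start"): print("start",a,p.round(1),fplane(c,p,.12).round(4))
r.move_pose([.512,-.201,.16],rot); print(r.read_clock(),r.read_ee_pos(),r.read_force())
c=r.camera("wrist"); cv2.imwrite("pics/w2.png",c["img"][:,:,::-1])
for k in ("red","blue","yellow"):
  for a,p in blobs(c,k): print(k,a,p.round(1),fplane(c,p,.075).round(4))
E
```

```text
1.6417
3.5917 [0.53239181 0.2181575  0.25000698] [ 0.28540541  0.50966099 -0.86330866]
start 849 [283.8 192.8] [0.5336 0.2202 0.12  ]
5.2167 [ 0.51296996 -0.19933515  0.16030546] [-0.16071078 -0.29092922 -0.40259138]
red 1289 [279.4 204.2] [ 0.5117 -0.2006  0.075 ]
blue 1252 [362.7 203.6] [ 0.5296 -0.1366  0.075 ]
yellow 1731 [10.5 49.8] [ 0.2912 -0.409   0.075 ]
yellow 1284 [196.5 204. ] [ 0.4934 -0.2642  0.075 ]
yellow 748 [451.1 405.1] [ 0.8343 -0.0614  0.075 ]
```

View pics/w1.png

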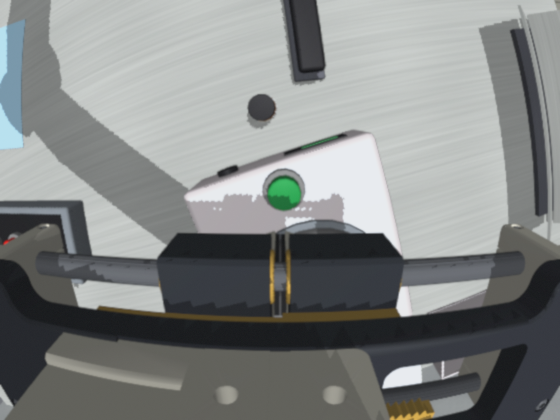

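View pics/w2.png

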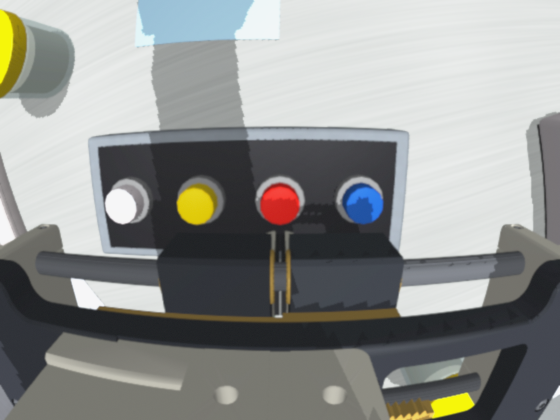

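```bash
cat >> h.py <<'E'
def fz(n=4):
    v=[]
    for _ in range(n): r.pause(.02); v.append(r.read_force()[2])
    return float(np.mean(v))
def press(x,y,ztop):
    r.move_l([x,y,ztop+.006],v=.1); r.pause(.15); b=fz(); print("base",round(b,2),r.read_ee_pos().round(4),r.read_clock())
    r.move_l([x,y,ztop-.008],v=.02)
    z=ztop-.008
    while z>ztop-.0165:
        f=fz()-b; print(round(z,4),r.read_ee_pos()[2].round(4),"F",round(f,2))
        if f>6.5: break
        z-=.0007; r.move_l([x,y,z],v=.02)
    r.move_l([x,y,ztop+.05],v=.1); print("t",r.read_clock(),"after",r.read_force().round(2))
E
python3 - <<'E'
from h import *
press(.512,-.2005,.075)
c=r.camera("side"); cv2.imwrite("pics/s1.png",cv2.resize(c["img"][190:320,200:350,::-1],None,fx=4,fy=4))
E
```

```text
base -0.21 [ 0.5125 -0.2008  0.0817] 6.425
0.067 0.0671 F 2.07
0.0663 0.0664 F 3.01
0.0656 0.0656 F 2.26
0.0649 0.0649 F 2.81
0.0642 0.0642 F 3.42
0.0635 0.0636 F 4.06
0.0628 0.063 F 6.3
0.0621 0.0625 F 7.13
t 10.3333 after [-0.17  0.2  -0.  ]
```

View pics/s1.png

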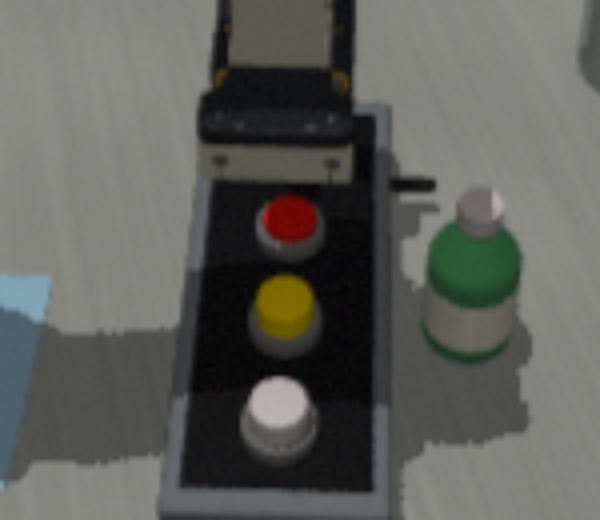

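Red is visibly down to its collar, with the yellow and white keys still up and the bottle standing. Next come blue and then start.

```bash
python3 - <<'E'
from h import *
rot=r.read_tool_rot()
press(.5298,-.136,.075)
r.move_l([.5298,-.136,.22],v=.2)
r.move_pose([.534,.2195,.22],rot)
c=r.camera("wrist")
for a,p in blobs(c,"start"): print("start",a,p.round(1),fplane(c,p,.12).round(4))
press(.534,.2195,.12)
r.move_l([.534,.2195,.25],v=.2)
r.move_pose([.45,.05,.35],rot); print(r.read_clock())
a=r.camera("side")["img"]; b=r.camera("top")["img"]
cv2.imwrite("pics/f1.png",np.hstack([cv2.resize(a[100:320,150:360],(400,420)),cv2.resize(b[100:280,70:390],(400,225)).repeat(1,0) if 0 else cv2.copyMakeBorder(cv2.resize(b[100:280,70:390],(400,225)),0,195,0,0,0)])[:,:,::-1])
E
```

```text
base 0.7 [ 0.5299 -0.1368  0.0814] 11.55
0.067 0.0671 F 0.77
0.0663 0.0664 F 1.68
0.0656 0.0656 F 1.95
0.0649 0.0649 F 2.08
0.0642 0.0642 F 2.05
0.0635 0.0636 F 3.55
0.0628 0.063 F 4.4
0.0621 0.0624 F 5.91
0.0614 0.0619 F 7.48
t 15.7833 after [-0.01 -1.1  -0.26]
start 1058 [284.5 198.9] [0.5335 0.2201 0.12  ]
base -0.26 [0.5344 0.2197 0.1267] 19.1
0.112 0.1121 F 2.23
0.1113 0.1114 F 2.66
0.1106 0.1106 F 2.48
0.1099 0.1099 F 2.52
0.1092 0.1092 F 2.33
0.1085 0.1087 F 4.3
0.1078 0.108 F 5.65
0.1071 0.1075 F 7.02
t 23.0083 after [-0.09 -0.91 -0.49]
24.425
```

View pics/f1.png

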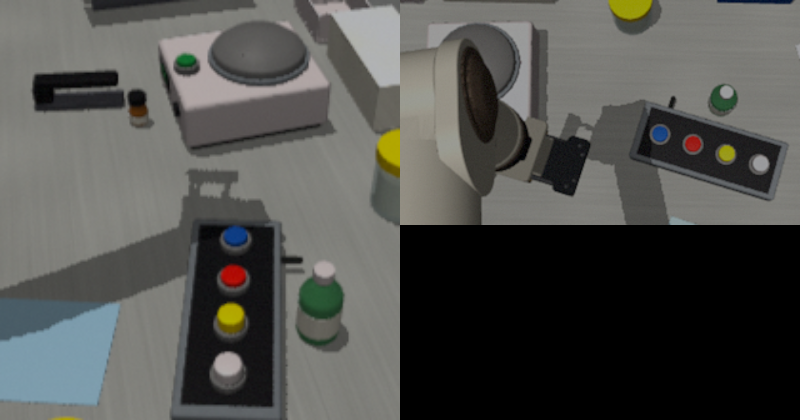

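The picture shows blue, red and green down to their collars. Yellow and white are up, the centrifuge, vial, stapler and bottle are in place, and the hand is clear.

```bash
python3 -c "
from rig import r
print(r.sign_off())"
```

```text
the job is handed in; nothing more can be done
None
```

The red, blue and green start keys were pressed in that order, each down to its stop with about 7 N; the last pictures show yellow and white still up, nothing visibly moved and the hand clear, and the job was handed in at about 24 s of the 48 s limit.

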